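# Pin the lock ring of the moulding chamber

## Task

Lock the vacuum moulding chamber: turn the steel lock ring on its top by the black handle post until the ring's eye lug stands in line with the locking pin (its white mark near the fixed one), then gently push the pin in along its guide, through the eye and into the lug behind it, until its black knob sits fully home against the guide. The eye lug was re-clamped by hand and sits up to 6 degrees off, so if the pin butts against the lug do not ram it: shift the ring slightly and feel for the hole again, and leave everything else on the bench where it stands.

Things in the scene. Friction and masses are not known exactly. Their poses are not given: they have to be found in the camera images.
- chamber: the fixed round aluminium chamber, drum 150 mm across, lid top 55 mm above the table. Origin: centre of its underside, z up. The pin goes in along its +y at x = 0, 75 mm above the table. The eye lug passes at y -72 to -80; the pin guide is a block 36 wide, y -92 to -165, channel 11.2 wide, two cover straps with tops 88 mm high
- ring (a joint): angle (rad, counter-clockwise from above, -0.4 to 1.1) of the captive steel lock ring, 170 mm across, top 55 mm high; stays where left. 0 = its mark at the fixed mark. The eye lug on it is clamped roughly across from the handle, up to 0.1 rad (8 mm) off to either side, and is not measured: the right ring angle lies between -0.1 and 0.1 and must be seen or felt
- ring_handle (a point): top centre of the ring's upright black handle post, 12 mm diameter, free from 54 to 100 mm above the table, 102 mm from the chamber axis; at ring angle 0 it lies on the chamber's +y. Across the ring from it stands the eye lug: upright steel plate 40 wide, top 95 mm high, 8 thick, 76 mm from the axis, with a 12.5 mm hole 75 mm above the table
- guide_mouth (a point): centre of the guide's outer end, on the pin axis, 75 mm above the table: the pin's knob sits against this face when home; the pin goes in along the chamber's +y
- receiver (a point): centre of the hole (14 mm) in the outer face of the fixed receiving lug on the lid, a plate 34 wide, 10 thick, top 95 mm high; the pin ends 6 mm beyond its inner face when home
- pin: the loose steel locking pin lying in the guide, 10 mm diameter, 129 mm long below a black round knob 24 mm across and 10 mm thick, with a conical nose (last 3 mm, down to 7 mm). Origin: on the pin axis where knob and shank meet; its +y points along the shank to the nose. The knob's back is 10 mm behind the origin
- pin_tip (a point): the nose end of the pin
- beaker: bystander: glass beaker, 66 across, 80 high; origin under its centre
- jar: bystander: small amber jar, 44 across, 55 high; origin under its centre
- oring: bystander: black rubber ring, 52 across, 7 high; origin under its centre
- fitting: bystander: brass fitting, 28 across, 40 high; origin under its centre
- wrench: bystander: steel wrench, 160 long, lying along its x
- tray: bystander: white divided tray 130 x 100 x 30; origin under its centre
- flask: bystander: white bottle with a red cap, 64 across, 150 high; origin under its centre
There are look-alikes about, which are no part of the job. Of the things that look like the pin, the middle-sized one is meant.

How it is judged:
By the outcome, as a careful person would: the job done as asked, in the order asked, and still so for the second after the job is handed in, with the robot touching nothing.
It also fails if it takes over 72 s, if anything falls off the work surface, if the arm or the gripper's body presses on something with over 40 N, if the wrist force passes 120 N, or if a joint passes its speed limit or range.

## Robot

A 6-joint arm with a two-finger parallel gripper is mounted at the origin on the work surface. World frame = base frame: x ahead of the robot, y to its left, z up, the work surface at z = 0. Lengths are in m, angles in rad, forces in N, time in s.
With the tool pointing down it reaches from about 0.35 to 0.875 m from the base axis. Payload 4.2 kg.
Tool frame: the origin (TCP) lies between the finger pads; the fingertips stand 19 mm ahead of it and the grasp point (between the pads) is the TCP; z points along the fingers, y is the line along which they close (so a half turn about z gives the same grasp; the last joint's range is limited). The gripper opens to 85 mm and grips with 20 to 120 N. Pads are 22 mm wide; open, the fingers measure 114 mm over their backs; the gripper's body (76 mm by 85 mm) begins 54 mm behind the grasp point. The pads swing forward as they close: fully open they stand 13 mm farther back than shut.
Start: joints at [-1.061, 0.385, 0.008, 0, -1.194, -0.259], TCP at [0.155, -0.605, 0.25] pointing down, gripper open.
Joint ranges: [-3.14, 3.14], [-1.21, 2.06], [-1.07, 1.41], [-3.16, 2.05], [-2.99, -0.16], [-3.1, 3.1]. Speed limits (rad/s): [2.79, 2.79, 3.14, 3.14, 3.14, 3.14].

## Interface

Orientations are given as a rotation vector (axis times angle).
In Python, from station import bot, optics gives the robot as it stands. The module is installed in compiled form; this text tells all that it offers.
- The arm moves only by the tool apply_moves, never from a script. Its argument "commands" is a list of rows, each an object of numbers: "x", "y", "z": the shift along the tool's x, y, z in m; "wx", "wy", "wz": the turn, a rotation vector about the tool's x, y, z in degrees. In form: [{"x": .., "y": .., "z": .., "wx": .., "wy": .., "wz": ..}, ...]. A call has 1 to 5 rows; each row is the pose to reach, as a shift and turn from the pose commanded when the call began, along the tool's axes at that moment; what a row does not reach only later rows make up. A row lasts 1/12 s, in which the tool goes at most 41.7 mm and 7.16 degrees, less where a joint would pass 70% of its speed; a pose out of reach is approached as far as the arm can. A call with a gripper value outside its range is refused whole. "claw" is the finger opening in m, from 0 to 0.0854, set as the call begins (left out, the last holds). The fingers move at their own pace and stop on an object; the grip force is fixed at half the most. Time passes only in rows, so rows that repeat a pose let the fingers close. It gives the time, the measured TCP pose, the force, the opening and the grip force at its end, in the units of the state.
- bot.state(): the state, without advancing time (a new reading comes with each control period).
- optics.grab_frame(name): name is "scene" or "top" or "wrist"; returns the picture (480x640x3 uint8, red, green, blue); there is no depth.
- optics.camera_info(name): a dict with "fx", "fy", "cx", "cy" (pixels), "rvec" (rotation vector, rad) and "tvec" (3), from world to camera coordinates, as OpenCV has them. Camera axes: x right, y down, z forward; pixel columns grow to the right and rows downward; lengths in m; the calibration is good to about 2 mm. A picture is of the moment at which its call begins: read the wrist's pose just before it. camera_info takes no time and is no camera call; for the wrist camera it gives the pose at the moment of the call.
- bot.close_job(): hands the job in; it is judged then, once.
The state is a dict: "time": time; "joint_pos": joint angles; "joint_vel": joint speeds; "joint_efforts": joint torques, N m; "ee_pos": TCP position; "ee_rot": TCP orientation; "contact_force": force on the tool from outside, world axes, zero at the start; "moment": the same for the moment, N m; "grip_width": finger opening in m; "gripper_force": force on a finger pad.
Only numpy, scipy, OpenCV 4.12 (cv2) and the standard library are available. Lean on these libraries where they do the work, as an engineer would, in place of code of your own. Each camera call takes 0.05 s, during which the arm holds its last target. There are 200 camera calls.

## Working session

There is one attempt and no reset: what is moved stays moved. The work goes in short steps, Python scripts to look and compute and a tool call to move; the robot and the scene stay as the last step left them, time stands still between calls to the robot, and variables do not carry over. Pictures are saved under pics/ and viewed, at most 10 in all, crops included, and the job is handed in when it is done.

Besides the shell and the picture viewer there is one more tool, called after ">>>" in YAML: its name, and indented under it one key for each argument. apply_moves: Moves the arm, as the interface text tells. Its arguments: {"type":"object","properties":{"commands":{"type":"array","items":{"type":"object","properties":{"x":{"type":"number"},"y":{"type":"number"},"z":{"type":"number"},"wx":{"type":"number"},"wy":{"type":"number"},"wz":{"type":"number"}}}},"claw":{"type":"number"}},"required":["commands"]}

```bash
mkdir -p pics
cat > h.py <<'E'
import numpy as np, cv2
from station import bot, optics
def cam(n):
    c=optics.camera_info(n); R=cv2.Rodrigues(np.array(c["rvec"],float))[0]; return c,R,np.array(c["tvec"],float)
def ray(n,u,v,z,C=None):
    c,R,t=C or cam(n); d=R.T@np.array([(u-c["cx"])/c["fx"],(v-c["cy"])/c["fy"],1]); o=-R.T@t
    return o+d*(z-o[2])/d[2]
def proj(n,p,C=None):
    c,R,t=C or cam(n); q=R@np.array(p)+t; return c["fx"]*q[0]/q[2]+c["cx"],c["fy"]*q[1]/q[2]+c["cy"]
def snap(n,f):
    im=optics.grab_frame(n)[:,:,::-1].copy(); cv2.imwrite(f"pics/{f}.png",im); return im
E
python3 - <<'E'
from h import *
for n in("scene","top"):
    snap(n,n+"0"); c,R,t=cam(n); print(n,c["fx"],-R.T@t,R[2])
print(bot.state())
E
```

```text
scene 604.8026121140022 [1.11290447 0.53846506 1.32926141] [-0.40048105 -0.34538278 -0.84872002]
top 534.6950150685882 [0.39844444 0.0195233  1.27695471] [ 0.10667562  0.01358458 -0.99420107]
{'time': 0.1, 'joint_pos': array([-1.06136169e+00,  3.85472164e-01,  6.74827083e-03, -4.87722998e-04,
       -1.19401263e+00, -2.58601583e-01]), 'joint_vel': array([ 0.00090884, -0.00094584,  0.00237147,  0.00335457,  0.0004168 ,
       -0.00037173]), 'joint_efforts': array([-2.02752693e-03, -3.93315983e+01,  1.88928491e+01,  4.19804066e+00,
       -2.61341105e-03,  2.41350257e-06]), 'ee_pos': array([ 0.15503642, -0.60494847,  0.24932208]), 'ee_rot': array([ 3.92656674e-01, -3.11664714e+00, -3.09216741e-03]), 'contact_force': array([ 0.09481338,  0.05665096, -0.11339137]), 'moment': array([-0.07674059,  0.03936118,  0.05690969]), 'gripper_force': 0.0, 'grip_width': 0.08536227459215436}
```

View pics/top0.png

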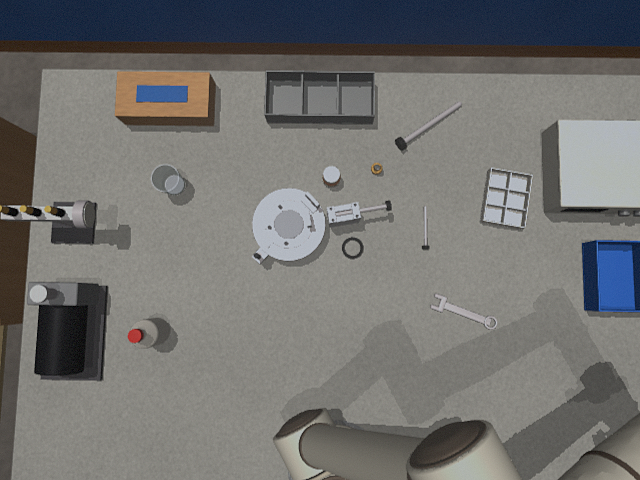

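View pics/scene0.png

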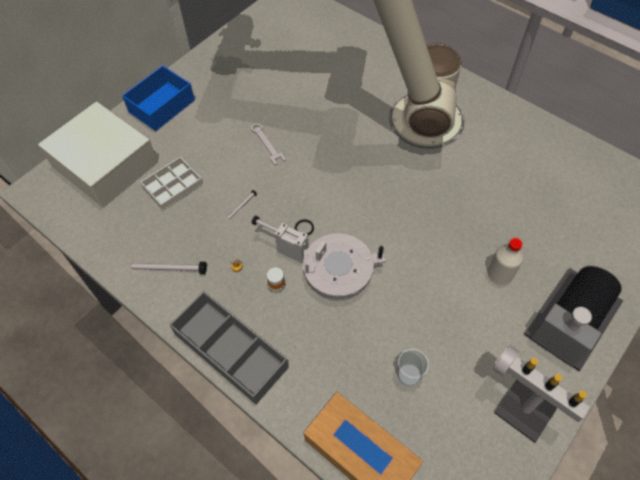

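The top view shows the chamber at about (289,225), the guide at (345,211) with the pin in it, its knob at (388,206), and the handle post at (258,257). I'll zoom in to measure.

Run:
```python
from h import *
a=cv2.imread("pics/top0.png")[170:290,240:400]; b=cv2.imread("pics/scene0.png")[195:315,240:400]
cv2.imwrite("pics/z.png",np.vstack([cv2.resize(x,(800,600),interpolation=2)[:, :] for x in (a,b)])[:].copy()[::2,::1][:600] if 0 else np.vstack([cv2.resize(a,None,fx=5,fy=5,interpolation=2)]))
cv2.imwrite("pics/z2.png",cv2.resize(b,None,fx=5,fy=5,interpolation=2))
for n,(u,v) in dict(top=(289,225),scene=(340,265)).items():
    print(n,ray(n,u,v,.055))
print(ray("top",388,206,.075),ray("scene",255,220,.075),ray("top",257,257,.1),ray("scene",381,249,.1))
```

```text
top [0.55196811 0.11336613 0.055     ]
scene [0.55815024 0.12458861 0.055     ]
[ 0.59601071 -0.11220916  0.075     ] [ 0.60060765 -0.11019793  0.075     ] [0.47416771 0.17904725 0.1       ] [0.48380514 0.18712769 0.1       ]
```

View pics/z.png

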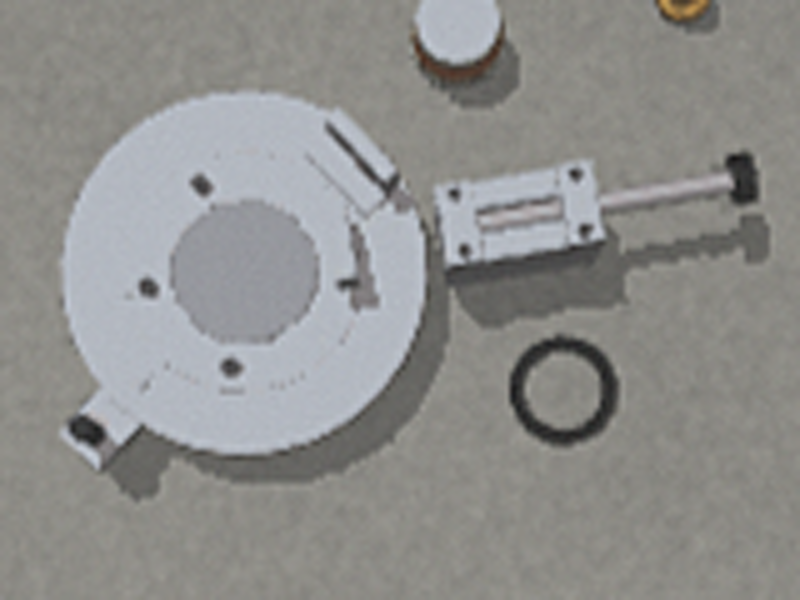

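View pics/z2.png

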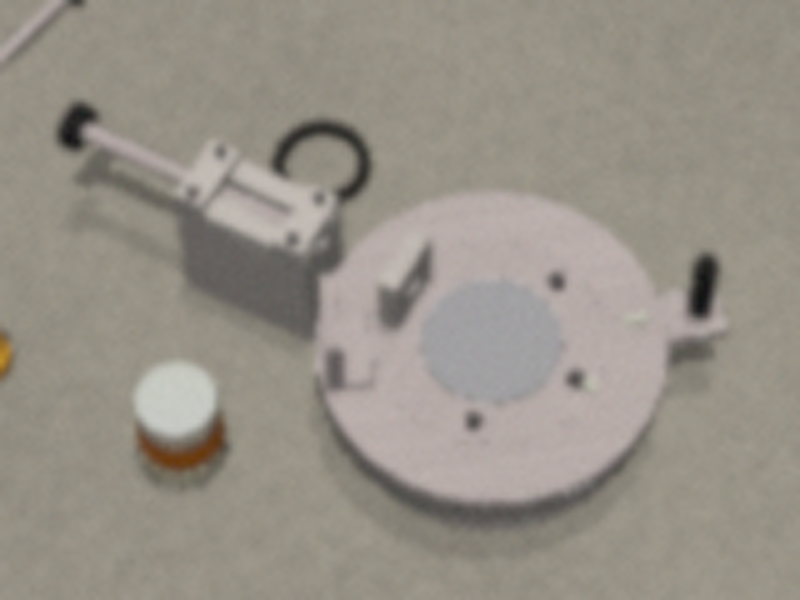

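Top crop: ring centre at about (243,273), knob at (741,178) and handle at (88,431), with the eye lug at about (360,150). The scene crop shows the same layout, with the two white marks at (637,317) and (590,383). The ring is about 0.68 rad from home. Next I'll triangulate and plan the approach.

```bash
cat >> h.py <<'E'
from scipy.spatial.transform import Rotation as Ro
def tri(a,b):
    A=[]
    for n,(u,v) in (("top",a),("scene",b)):
        p=ray(n,u,v,0); q=ray(n,u,v,.2); A.append((p,(q-p)/np.linalg.norm(q-p)))
    (p,d),(q,e)=A; s=np.linalg.lstsq(np.c_[d,-e],q-p,rcond=None)[0]; x,y=p+s[0]*d,q+s[1]*e
    return (x+y)/2,np.linalg.norm(x-y)
def Rdown(psi):  # tool down, tool y at world angle psi (deg)
    c,s=np.cos(np.radians(psi)),np.sin(np.radians(psi)); y=np.array([c,s,0]); z=np.array([0,0,-1.]); return np.c_[np.cross(y,z),y,z]
def plan(pos,R,wps):
    for p,psi in wps:
        R2=Rdown(psi); p=np.array(p); d=R.T@(p-pos); w=np.degrees(Ro.from_matrix(R.T@R2).as_rotvec())
        print("mm",np.round(d*1e3,1),"w",np.round(w,2)); pos,R=p,R2
def now():
    s=bot.state(); return np.array(s["ee_pos"]),Ro.from_rotvec(s["ee_rot"]).as_matrix()
E
python3 - <<'E'
from h import *
T=lambda u,v:(240+u/5,170+v/5); S=lambda u,v:(240+u/5,195+v/5)
k=tri(T(741,178),S(78,126)); h=tri(T(80,424),S(708,258)); c=tri(T(243,273),S(491,343))
print(k,h,c)
print(ray("scene",*S(637,317),.055),ray("scene",*S(590,383),.055))
for n,p in dict(strapin=(445,225),strapout=(600,203)).items(): print(n,ray("top",*T(*p),.088))
c0,R0,t0=cam("wrist"); p,R=now(); print("wristcam in tool",R.T@(-R0.T@t0-p),(R0@R)[2],c0["fx"])
plan(p,R,[((.34,-.48,.26),125),((.47,-.3,.26),155),((.52,-.1,.26),180),((.50,.05,.26),180)])
E
```

```text
(array([ 0.59764514, -0.11283077,  0.06812747]), np.float64(0.0014238892541866951)) (array([0.47814976, 0.18282221, 0.09900332]), np.float64(0.0031564203151595344)) (array([0.55388688, 0.11537046, 0.04529639]), np.float64(0.0007626453826329343))
[0.50241643 0.16445045 0.055     ] [0.54509207 0.16880834 0.055     ]
strapin [0.57167609 0.02144751 0.088     ]
strapout [ 0.58259031 -0.0480203   0.088     ]
wristcam in tool [ 0.07030038 -0.00101654 -0.12353467] [-2.81738793e-01 -3.41022489e-04  9.59491082e-01] 355.16593525218195
mm [-210.2   75.2  -10.5] w [ 1.100e-01  2.000e-02 -2.064e+01]
mm [-209.7   72.9    0. ] w [  0.   0. -30.]
mm [-202.4   39.2    0. ] w [  0.   0. -25.]
mm [-150.   20.    0.] w [0. 0. 0.]
```

>>> apply_moves:
  commands:
    - {"x":-0.042,"y":0.015,"z":-0.002,"wz":-4}
    - {"x":-0.084,"y":0.03,"z":-0.004,"wz":-8}
    - {"x":-0.126,"y":0.045,"z":-0.006,"wz":-12}
    - {"x":-0.168,"y":0.06,"z":-0.008,"wz":-16}
    - {"x":-0.21,"y":0.075,"z":-0.01,"wz":-20.6}

```text
invalid input
```

>>> apply_moves:
  commands:
    - {"x":-0.042,"y":0.0145,"wz":-6}
    - {"x":-0.084,"y":0.029,"wz":-12}
    - {"x":-0.126,"y":0.0435,"wz":-18}
    - {"x":-0.168,"y":0.058,"wz":-24}
    - {"x":-0.21,"y":0.073,"wz":-30}

```text
invalid input
```

>>> apply_moves:
  commands:
    - {"x":-0.04,"y":0.008,"wz":-5}
    - {"x":-0.08,"y":0.016,"wz":-10}
    - {"x":-0.12,"y":0.024,"wz":-15}
    - {"x":-0.16,"y":0.032,"wz":-20}
    - {"x":-0.202,"y":0.039,"wz":-25}

```text
invalid input
```

>>> apply_moves:
  commands:
    - {"x":-0.03,"y":0,"wz":-2}
    - {"x":-0.07,"y":0,"wz":-4}
    - {"x":-0.11,"y":0,"wz":-6}
    - {"x":-0.14,"y":0,"wz":-8}
    - {"x":-0.14,"y":0,"wz":-10}

```text
invalid input
```

Run:
```python
from h import *
s=bot.state(); print(s["time"],s["ee_pos"],s["joint_pos"]); snap("wrist","w1")
C=cam("wrist")
for p in [(.5535,.1145,.055),(.478,.183,.1),(.597,-.112,.075)]: print(np.round(proj("wrist",p,C),1))
```

```text
0.1 [ 0.15503642 -0.60494847  0.24932208] [-1.06136169e+00  3.85472164e-01  6.74827083e-03 -4.87722998e-04
 -1.19401263e+00 -2.58601583e-01]
[757.  619.2]
[888.7 637.5]
[602.1 632.6]
```

View pics/w1.png

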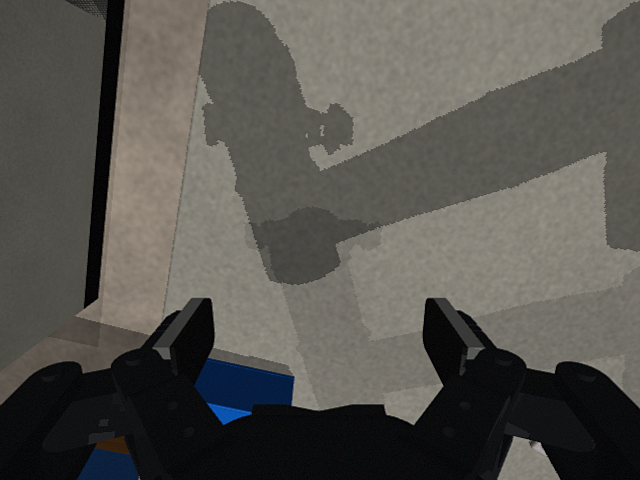

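The picture shows only bare bench, because the moves were refused. I'll retry with every field filled in.

>>> apply_moves:
  commands:
    - {"x":-0.042,"y":0.015,"z":-0.002,"wx":0,"wy":0,"wz":-4}
    - {"x":-0.084,"y":0.03,"z":-0.004,"wx":0,"wy":0,"wz":-8}
    - {"x":-0.126,"y":0.045,"z":-0.006,"wx":0,"wy":0,"wz":-12}
    - {"x":-0.168,"y":0.06,"z":-0.008,"wx":0,"wy":0,"wz":-16}
    - {"x":-0.21,"y":0.075,"z":-0.01,"wx":0,"wy":0,"wz":-20.6}

```text
time: 0.57
ee_pos: [0.3288, -0.4876, 0.2595]
ee_rot: [0.949, -2.995, -0.001]
contact_force: [1.0, -0.2, -0.1]
grip_width: 0.0854
gripper_force: 0.0
```

>>> apply_moves:
  commands:
    - {"x":-0.042,"y":0.0145,"z":0,"wx":0,"wy":0,"wz":-6}
    - {"x":-0.084,"y":0.029,"z":0,"wx":0,"wy":0,"wz":-12}
    - {"x":-0.126,"y":0.0435,"z":0,"wx":0,"wy":0,"wz":-18}
    - {"x":-0.168,"y":0.058,"z":0,"wx":0,"wy":0,"wz":-24}
    - {"x":-0.21,"y":0.073,"z":0,"wx":0,"wy":0,"wz":-30}

```text
time: 0.98
ee_pos: [0.4505, -0.3182, 0.2595]
ee_rot: [1.694, -2.646, -0.0]
contact_force: [-0.0, 0.0, -0.3]
grip_width: 0.0855
gripper_force: 0.0
```

>>> apply_moves:
  commands:
    - {"x":-0.04,"y":0.008,"z":0,"wx":0,"wy":0,"wz":-5}
    - {"x":-0.08,"y":0.016,"z":0,"wx":0,"wy":0,"wz":-10}
    - {"x":-0.12,"y":0.024,"z":0,"wx":0,"wy":0,"wz":-15}
    - {"x":-0.16,"y":0.032,"z":0,"wx":0,"wy":0,"wz":-20}
    - {"x":-0.202,"y":0.039,"z":0,"wx":0,"wy":0,"wz":-25}

```text
time: 1.4
ee_pos: [0.4993, -0.1196, 0.2596]
ee_rot: [2.225, -2.217, -0.0]
contact_force: [1.3, -0.8, -0.2]
grip_width: 0.0854
gripper_force: 0.0
```

>>> apply_moves:
  commands:
    - {"x":-0.03,"y":0,"z":0,"wx":0,"wy":0,"wz":-2}
    - {"x":-0.07,"y":0,"z":0,"wx":0,"wy":0,"wz":-4}
    - {"x":-0.11,"y":0,"z":0,"wx":0,"wy":0,"wz":-6}
    - {"x":-0.14,"y":0,"z":0,"wx":0,"wy":0,"wz":-8}
    - {"x":-0.14,"y":0,"z":0,"wx":0,"wy":0,"wz":-10}

```text
time: 1.82
ee_pos: [0.4997, 0.0226, 0.2595]
ee_rot: [-2.413, 2.011, 0.0]
contact_force: [-0.7, -0.6, 0.0]
grip_width: 0.0858
gripper_force: 0.0
```

Run:
```python
from h import *
s=bot.state(); print(s["time"],s["ee_pos"],s["joint_pos"]); snap("wrist","w2")
C=cam("wrist")
for p in [(.5535,.1145,.055),(.478,.183,.1),(.597,-.112,.075)]: print(np.round(proj("wrist",p,C),1))
```

```text
1.8167 [0.49971342 0.02264655 0.25954789] [ 3.70069227e-01  1.64054338e-01 -2.75695809e-01 -7.02317278e-04
 -1.13034918e+00 -1.88566342e-01]
[250.2 294.4]
[311.2 392.8]
[226.9  32.1]
```

View pics/w2.png

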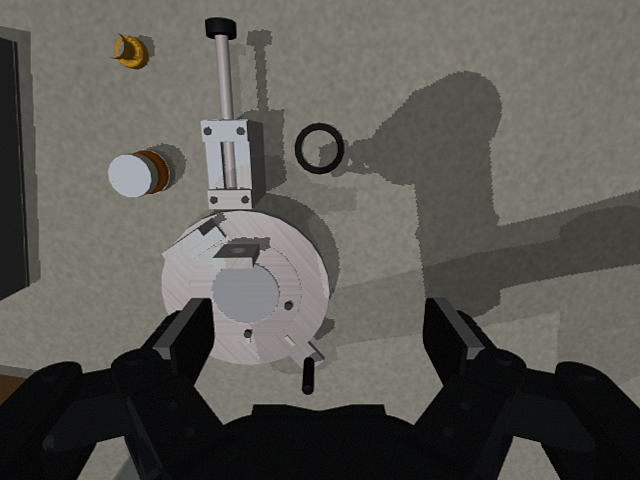

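The wrist view shows the knob at (220,29), strap bolts at (207,131), (242,130), (214,200) and (245,199), the lid disc at (245,292) and the post top at (308,390). The arm was still settling when it was taken, so I'll re-measure with the pose read first.

Run:
```python
from h import *
C=cam("wrist"); im=snap("wrist","w3"); p,R=now(); print(p)
h=cv2.cvtColor(im,cv2.COLOR_BGR2HSV); g=im.max(2)
m=(g<70).astype(np.uint8)
n,l,st,ce=cv2.connectedComponentsWithStats(m)
for i in range(1,n):
    if 8<st[i,4]<3000: print(st[i],np.round(ce[i],1))
for c in cv2.HoughCircles(cv2.GaussianBlur(im[:,:,1],(5,5),0),cv2.HOUGH_GRADIENT,1,20,param1=80,param2=25,minRadius=28,maxRadius=100)[0][:6]: print(c, ray("wrist",c[0],c[1],.055,C))
print(proj("wrist",(.5535,.1145,.055),C))
np.save("C3.npy",np.array(C,dtype=object),allow_pickle=True)
```

```text
[0.49947142 0.01976757 0.259432  ]
[205  20  31  29 572] [220.2  29.9]
[116  36  19  25 205] [126.8  52.2]
[131  40  18  31 153] [142.7  58.1]
[228  54   1  10  10] [228.   58.5]
[237 118   5   3   9] [239.2 119.3]
[ 208  122  115  142 2535] [268.1 183.2]
[294 124  50  52 983] [318.8 150. ]
[204 130   7   7  38] [206.9 132.9]
[237 130   7   7  34] [239.6 133. ]
[210 144  27  48 109] [222.9 173.3]
[132 150  43  46 900] [158.  171.3]
[210 199   7   6  35] [212.6 201.3]
[241 198   7   7  39] [244.  201.3]
[193 220  32  19 175] [207.2 228.5]
[213 246  46  22 479] [238.9 252.9]
[323 265   4  10  12] [324.7 269.7]
[328 288   6  12  25] [330.2 292.6]
[284 303   8   9  55] [287.3 306.7]
[313 320  21  22 102] [323.1 329.4]
[243 331   8   8  52] [246.7 334.5]
[308 343  15  18  50] [315.3 351.6]
[301 358  13  38 400] [307.  377.2]
[240.5 300.5  88.4] [0.56232953 0.12300291 0.055     ]
[247.5 277.5  88.2] [0.55849895 0.09677295 0.055     ]
[266.5 285.5  59.6] [0.53871022 0.1019007  0.055     ]
[241.5 211.5  30.8] [0.57244823 0.0313451  0.055     ]
[152.5 159.5  33.1] [ 0.65732978 -0.00174775  0.055     ]
[167.5 185.5  41.3] [0.64251459 0.01937273 0.055     ]
(np.float64(250.21828752448044), np.float64(294.38989840291515))
```

View pics/w3.png

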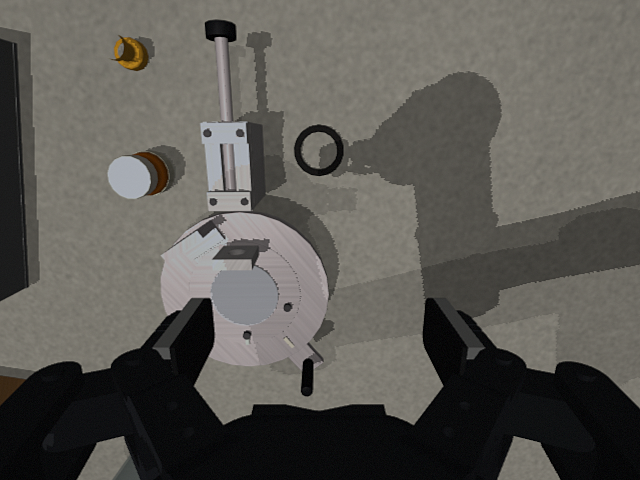

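The same layout, now settled: bolts at (206.9,132.9), (239.6,133), (212.6,201.3) and (244,201.3), lid disc at (245,292), post top at (307,391).

Run:
```python
from h import *
C=cam("wrist"); w=lambda u,v,z: ray("wrist",u,v,z,C)
a=(w(206.9,132.9,.088)+w(239.6,133,.088))/2; b=(w(212.6,201.3,.088)+w(244,201.3,.088))/2
print("bolt span",np.linalg.norm(b-a),a,b,np.degrees(np.arctan2(*(b-a)[1::-1])))
k=w(220.2,30,.075); c=w(245.3,292,.055); h=w(307,391,.1); print("knob",k,"c",c,"h",h)
for q in(a,b,k): d=(c-q)[:2]; print(np.degrees(np.arctan2(d[1],d[0])),np.hypot(*d))
d=(h-c)[:2]; print("handle",np.degrees(np.arctan2(d[1],d[0])),np.hypot(*d))
# ring outline fit
im=cv2.imread("pics/w3.png"); hh=cv2.cvtColor(im,cv2.COLOR_BGR2HSV)
m=((hh[:,:,2]>140)).astype(np.uint8); m[:212]=0; m[:,:150]=0;m[:,340:]=0
cs=max(cv2.findContours(m,0,1)[0],key=cv2.contourArea); P=np.array([w(*p[0],.055)[:2] for p in cs])
sel=np.ones(len(P),bool)
for _ in range(8):
    A=np.c_[2*P[sel],np.ones(sel.sum())]; s=np.linalg.lstsq(A,(P[sel]**2).sum(1),rcond=None)[0]; r=np.sqrt(s[2]+s[0]**2+s[1]**2)
    e=abs(np.hypot(*(P-s[:2]).T)-r); sel=e<max(.002,np.median(e))
print("ring fit",s[:2],r,sel.mean())
```

```text
bolt span 0.054993402882860434 [ 0.58813895 -0.03926918  0.088     ] [0.57835277 0.01484649 0.088     ] 100.25048074156804
knob [ 0.60150952 -0.11421423  0.075     ] c [0.55899028 0.11120337 0.055     ] h [0.48288097 0.1804557  0.1       ]
100.9632182064545 0.15326980315462216
101.3620170815371 0.09828303589327532
100.68187423822559 0.22939263011174843
handle 137.7007447153673 0.10290049756283264
ring fit [0.55507451 0.10812518] 0.07744159102282164 0.5
```

Run:
```python
from h import *
p,R=now(); print(np.degrees(np.arctan2(R[1,1],R[0,1])))
plan(p,R,[((.495,.11,.2),209),((.4815,.1815,.16),228),((.4815,.1815,.085),228)])
```

```text
-169.87966684942958
mm [-89.6 -11.5  59.4] w [ 3.000e-02  1.000e-02 -1.888e+01]
mm [-69.1 -22.9  40. ] w [  0.   0. -19.]
mm [ 0.  0. 75.] w [0. 0. 0.]
```

>>> apply_moves:
  commands:
    - {"x":-0.02,"y":-0.003,"z":0.012,"wx":0,"wy":0,"wz":-4}
    - {"x":-0.045,"y":-0.006,"z":0.03,"wx":0,"wy":0,"wz":-9}
    - {"x":-0.07,"y":-0.009,"z":0.047,"wx":0,"wy":0,"wz":-14}
    - {"x":-0.0895,"y":-0.0115,"z":0.0595,"wx":0,"wy":0,"wz":-18.9}
    - {"x":-0.0895,"y":-0.0115,"z":0.0595,"wx":0,"wy":0,"wz":-18.9}
  claw: 0.06

```text
time: 2.33
ee_pos: [0.4942, 0.1095, 0.1972]
ee_rot: [2.703, -1.592, -0.005]
contact_force: [-0.8, -0.5, -0.5]
grip_width: 0.0597
gripper_force: 0.0
```

>>> apply_moves:
  commands:
    - {"x":-0.02,"y":-0.006,"z":0.012,"wx":0,"wy":0,"wz":-5}
    - {"x":-0.04,"y":-0.013,"z":0.024,"wx":0,"wy":0,"wz":-10}
    - {"x":-0.06,"y":-0.019,"z":0.035,"wx":0,"wy":0,"wz":-15}
    - {"x":-0.069,"y":-0.023,"z":0.04,"wx":0,"wy":0,"wz":-19}
    - {"x":-0.069,"y":-0.023,"z":0.04,"wx":0,"wy":0,"wz":-19}

```text
time: 2.75
ee_pos: [0.4821, 0.1802, 0.1592]
ee_rot: [2.93, -1.128, -0.002]
contact_force: [0.1, 0.1, -0.5]
grip_width: 0.06
gripper_force: 0.0
```

Run:
```python
from h import *
C=cam("wrist"); im=snap("wrist","w4"); p,R=now(); print(p,np.degrees(np.arctan2(R[1,1],R[0,1])),bot.state()["grip_width"])
print(proj("wrist",(.4815,.1815,.1),C),proj("wrist",(.559,.1125,.055),C))
m=(im.max(2)<70).astype(np.uint8); n,l,st,ce=cv2.connectedComponentsWithStats(m)
for i in range(1,n):
    if 60<st[i,4]<4000 : print(st[i],np.round(ce[i],1))
```

```text
[0.48247132 0.17960987 0.15992003] -132.28125717686135 0.06004520285353498
(np.float64(317.8614853752853), np.float64(274.91326470438844)) (np.float64(316.4324387367091), np.float64(82.94008560807458))
[ 334    0   60   42 1005] [368.1  17.3]
[ 485    0   77   37 1224] [519.   19.2]
[232  49  14  16 171] [238.4  56.8]
[262 142  14  14 143] [268.4 148.5]
[349 144  12  13 127] [354.6 149.8]
[335 210  44  17 199] [361.  218.9]
[  0 220  14  51 296] [  6.2 244.8]
[305 242  21  42 749] [315.  262.8]
```

View pics/w4.png

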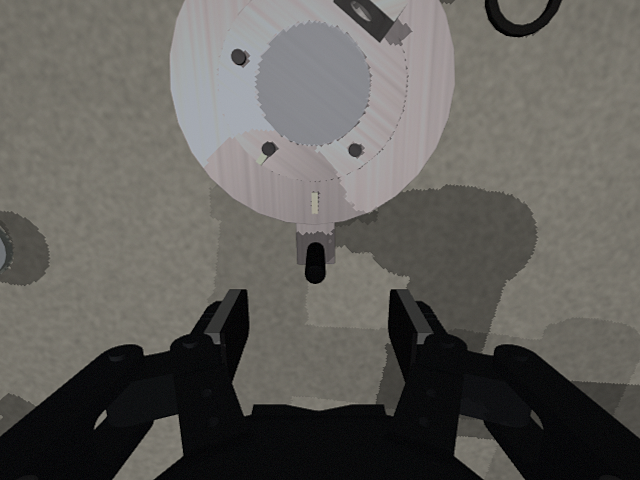

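The post sits at (315,275) between the open fingers, as predicted. The ring mark is at (315,203) and the fixed mark at (265,155). I'll lower, grip and test a small turn.

>>> apply_moves:
  commands:
    - {"x":0,"y":0,"z":0.02,"wx":0,"wy":0,"wz":0}
    - {"x":0,"y":0,"z":0.04,"wx":0,"wy":0,"wz":0}
    - {"x":0,"y":0,"z":0.06,"wx":0,"wy":0,"wz":0}
    - {"x":0,"y":0,"z":0.075,"wx":0,"wy":0,"wz":0}
    - {"x":0,"y":0,"z":0.075,"wx":0,"wy":0,"wz":0}

```text
time: 3.22
ee_pos: [0.4812, 0.1776, 0.0831]
ee_rot: [2.924, -1.135, -0.005]
contact_force: [-0.9, -0.0, 0.1]
grip_width: 0.06
gripper_force: 0.0
```

>>> apply_moves:
  commands:
    - {"x":0,"y":0,"z":0,"wx":0,"wy":0,"wz":0}
    - {"x":0,"y":0,"z":0,"wx":0,"wy":0,"wz":0}
    - {"x":0,"y":0,"z":0,"wx":0,"wy":0,"wz":0}
    - {"x":0,"y":0,"z":0,"wx":0,"wy":0,"wz":0}
    - {"x":0,"y":0,"z":0,"wx":0,"wy":0,"wz":0}
  claw: 0.008

```text
time: 3.63
ee_pos: [0.4833, 0.1806, 0.0866]
ee_rot: [-2.93, 1.128, -0.003]
contact_force: [0.5, -0.8, 5.2]
grip_width: 0.0103
gripper_force: 58.4
```

>>> apply_moves:
  commands:
    - {"x":0,"y":-0.0018,"z":0,"wx":0,"wy":0,"wz":1}
    - {"x":0.0001,"y":-0.0036,"z":0,"wx":0,"wy":0,"wz":2}
    - {"x":0.0003,"y":-0.0071,"z":0,"wx":0,"wy":0,"wz":4}
    - {"x":0.0006,"y":-0.0107,"z":0,"wx":0,"wy":0,"wz":6}
    - {"x":0.0006,"y":-0.0107,"z":0,"wx":0,"wy":0,"wz":6}

```text
time: 4.05
ee_pos: [0.4905, 0.1881, 0.0866]
ee_rot: [-2.867, 1.282, -0.001]
contact_force: [-2.0, -0.8, 8.4]
grip_width: 0.0104
gripper_force: 58.7
```

>>> apply_moves:
  commands:
    - {"x":0.0002,"y":-0.0055,"z":0,"wx":0,"wy":0,"wz":3.1}
    - {"x":0.0006,"y":-0.011,"z":0,"wx":0,"wy":0,"wz":6.2}
    - {"x":0.0013,"y":-0.0165,"z":0,"wx":0,"wy":0,"wz":9.3}
    - {"x":0.0024,"y":-0.022,"z":0,"wx":0,"wy":0,"wz":12.4}
    - {"x":0.0037,"y":-0.0273,"z":0,"wx":0,"wy":0,"wz":15.5}

```text
time: 4.47
ee_pos: [0.5124, 0.2036, 0.0866]
ee_rot: [-2.667, 1.66, 0.001]
contact_force: [-5.3, 0.4, 7.8]
grip_width: 0.0103
gripper_force: 58.9
```

>>> apply_moves:
  commands:
    - {"x":0.0002,"y":-0.0055,"z":0,"wx":0,"wy":0,"wz":3.1}
    - {"x":0.0006,"y":-0.011,"z":0,"wx":0,"wy":0,"wz":6.2}
    - {"x":0.0013,"y":-0.0165,"z":0,"wx":0,"wy":0,"wz":9.3}
    - {"x":0.0024,"y":-0.022,"z":0,"wx":0,"wy":0,"wz":12.4}
    - {"x":0.0037,"y":-0.0273,"z":0,"wx":0,"wy":0,"wz":15.5}

```text
time: 4.88
ee_pos: [0.5385, 0.2129, 0.0866]
ee_rot: [-2.419, 2.004, 0.001]
contact_force: [-6.4, 2.5, 7.5]
grip_width: 0.0104
gripper_force: 58.8
```

>>> apply_moves:
  commands:
    - {"x":0,"y":0,"z":0,"wx":0,"wy":0,"wz":0}
    - {"x":0,"y":0,"z":0,"wx":0,"wy":0,"wz":0}

```text
time: 5.05
ee_pos: [0.5395, 0.2131, 0.0867]
ee_rot: [-2.419, 2.0, -0.001]
contact_force: [-1.2, 1.8, 5.4]
grip_width: 0.0104
gripper_force: 58.6
```

Run:
```python
from h import *
p,R=now(); print(p,np.degrees(np.arctan2(R[1,1],R[0,1])))
d=p[:2]-[.5585,.1125]; print(np.hypot(*d),np.degrees(np.arctan2(d[1],d[0])))
im=snap("top","t5"); b=snap("scene","s5")
cv2.imwrite("pics/z5.png",np.vstack([cv2.resize(x,None,fx=5,fy=5,interpolation=2) for x in (im[180:240,240:400],b[205:265,280:440])]))
```

```text
[0.5395161  0.21311703 0.08665041] -169.16067905993134
0.10239226303000344 100.68466610420397
```

View pics/z5.png

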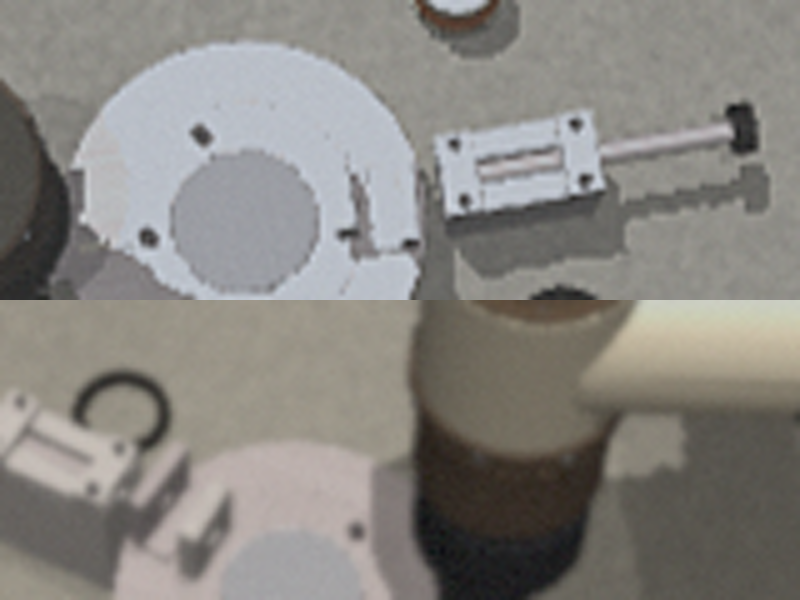

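Both views show the eye lug now standing between the guide and the receiver. I'll release the post, lift, and view the lug close up along the pin axis.

>>> apply_moves:
  commands:
    - {"x":0,"y":0,"z":0,"wx":0,"wy":0,"wz":0}
    - {"x":0,"y":0,"z":0,"wx":0,"wy":0,"wz":0}
    - {"x":0,"y":0,"z":0,"wx":0,"wy":0,"wz":0}
    - {"x":0,"y":0,"z":-0.02,"wx":0,"wy":0,"wz":0}
    - {"x":0,"y":0,"z":-0.06,"wx":0,"wy":0,"wz":0}
  claw: 0.05

```text
time: 5.57
ee_pos: [0.5357, 0.2099, 0.1404]
ee_rot: [2.411, -1.995, -0.007]
contact_force: [1.0, 0.6, -0.7]
grip_width: 0.0499
gripper_force: 0.0
```

>>> apply_moves:
  commands:
    - {"x":0.02,"y":0,"z":-0.03,"wx":0,"wy":0,"wz":0}
    - {"x":0.06,"y":0,"z":-0.055,"wx":0,"wy":0,"wz":0}
    - {"x":0.1,"y":0,"z":-0.055,"wx":0,"wy":0,"wz":0}
    - {"x":0.14,"y":0,"z":-0.055,"wx":0,"wy":0,"wz":0}
    - {"x":0.162,"y":0,"z":-0.055,"wx":0,"wy":0,"wz":0}

```text
time: 5.98
ee_pos: [0.5694, 0.0498, 0.2008]
ee_rot: [-2.419, 2.003, -0.001]
contact_force: [-0.2, 0.2, -0.2]
grip_width: 0.0501
gripper_force: 0.0
```

>>> apply_moves:
  commands:
    - {"x":0,"y":0,"z":0,"wx":0,"wy":0,"wz":0}
    - {"x":0,"y":0,"z":0,"wx":0,"wy":0,"wz":0}
    - {"x":0,"y":0,"z":0,"wx":0,"wy":0,"wz":0}

```text
time: 6.23
ee_pos: [0.5693, 0.0529, 0.1998]
ee_rot: [2.421, -2.001, -0.001]
contact_force: [-0.3, -0.1, -0.3]
grip_width: 0.0495
gripper_force: 0.0
```

Run:
```python
from h import *
C=cam("wrist"); im=snap("wrist","w6"); p,R=now(); print(p,np.degrees(np.arctan2(R[1,1],R[0,1])))
import pickle; pickle.dump(C,open("C6.pkl","wb"))
u=np.array([-.184,.983]);c=np.array([.5585,.1125])
for y,z in((-.076,.095),(-.092,.088),(-.165,.088),(-.05,.095),(0,.055)): print(y,np.round(proj("wrist",[*(c+y*u),z],C),1))
```

```text
[0.56930018 0.05343245 0.19991022] -169.0945962319884
-0.076 [319.7 224.3]
-0.092 [319.8 198.5]
-0.165 [320.5  80. ]
-0.05 [319.5 261.3]
0 [319.  301.5]
```

Run:
```python
from h import *
im=cv2.imread("pics/w6.png"); cv2.imwrite("pics/z6.png",cv2.resize(im[130:280,220:420],None,fx=4,fy=4,interpolation=2))
m=(im.max(2)<70).astype(np.uint8); n,l,st,ce=cv2.connectedComponentsWithStats(m)
for i in range(1,n):
    if 15<st[i,4]<3000 and 220<ce[i][0]<420: print(st[i],np.round(ce[i],1))
```

```text
[293  97   8   9  34] [296.3 100.9]
[334  97   9   9  40] [338.4 100.8]
[ 375  100   62   63 1497] [406.1 131. ]
[212 133  19  45 131] [225.1 154.2]
[333 185   9  10  67] [336.8 189.8]
[294 186   9   9  64] [297.6 189.7]
[255 202 144  39 258] [322.9 210.8]
[298 209  59  17 583] [326.7 217.2]
[293 246  48  17 634] [317.  254.4]
[364 315   9  11  75] [368.3 320.1]
[313 348   9  11  77] [317.  352.7]
```

View pics/z6.png

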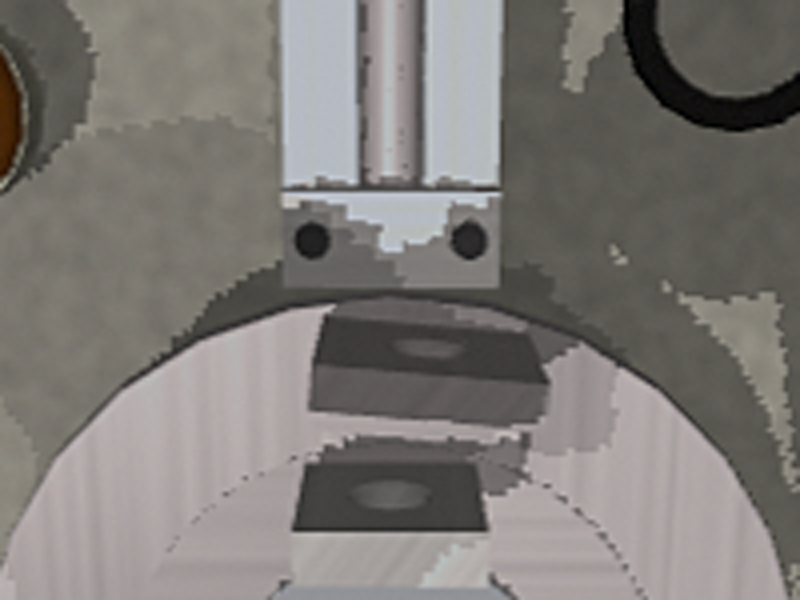

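The close view shows both holes: eye at crop (432,348), receiver at (391,494), and the pin centreline at about x=391. So the eye lug sits about 7 mm to the right and the ring must turn counter-clockwise by about 5°.

Run:
```python
from h import *
import pickle; C=pickle.load(open("C6.pkl","rb"))
f=lambda u,v,z: ray("wrist",220+u/4,130+v/4,z,C)
g=lambda u,v,z: ray("wrist",u,v,z,C)
a=(g(296.3,100.9,.088)+g(338.4,100.8,.088))/2; b=(g(336.8,189.8,.088)+g(297.6,189.7,.088))/2
e=f(431,348,.075); r=f(391,494,.075); L,Rr=f(312,368,.095),f(548,383,.095); L2,R2=f(310,410,.095),f(548,426,.095)
print("bolts",a,b,"eye",e,"rec",r,"edge len",np.linalg.norm(L-Rr),np.linalg.norm(L2-R2))
d=(r-a)[:2]; d=(d)/np.linalg.norm(d); nrm=np.array([d[1],-d[0]])
print("axis deg",np.degrees(np.arctan2(d[1],d[0])),np.degrees(np.arctan2(*(b-a)[1::-1])),"b off",(b-a)[:2]@nrm,"eye off mm",(e-a)[:2]@nrm*1e3,"dist eye->rec",(r-e)[:2]@d, "a->rec",(r-a)[:2]@d)
rl,rr=f(303,463,.095),f(474,463,.095); rl2,rr2=f(292,532,.095),f(488,532,.095); print(rl,rr,np.linalg.norm(rl2-rr2))
for P,Q in((L,Rr),(rl,rr),(rl2,rr2)): v=Q-P; print("edge dir",np.degrees(np.arctan2(v[1],v[0])))
p1=f(391,20,.075);p2=f(391,170,.075); print("pin off",(p1-a)[:2]@nrm*1e3,(p2-a)[:2]@nrm*1e3)
mid=(L2+R2)/2; print("lug mid off",(mid-a)[:2]@nrm*1e3)
```

```text
bolts [ 0.58851201 -0.03763341  0.088     ] [0.57824201 0.0166147  0.088     ] eye [0.56683215 0.03629005 0.075     ] rec [0.56867879 0.06470797 0.075     ] edge len 0.03915293347884283 0.039841652665192816
axis deg 100.96766544512569 100.72009395104818 b off 0.0002385655351338778 eye off mm -7.219557397403523 dist eye->rec 0.02754753035924544 a->rec 0.10424545813486023
[0.58552205 0.05543676 0.095     ] [0.55722982 0.05000746 0.095     ] 0.03349909189932963
edge dir -172.8793191525527
edge dir -169.13696607882704
edge dir -169.1363566298328
pin off -0.18623526855990985 -0.13102972321185277
lug mid off -6.446303538424298
```

>>> apply_moves:
  commands:
    - {"x":-0.04,"y":0,"z":0,"wx":0,"wy":0,"wz":0}
    - {"x":-0.08,"y":0,"z":0.01,"wx":0,"wy":0,"wz":0}
    - {"x":-0.12,"y":0,"z":0.03,"wx":0,"wy":0,"wz":0}
    - {"x":-0.155,"y":0,"z":0.05,"wx":0,"wy":0,"wz":0}
    - {"x":-0.162,"y":0,"z":0.055,"wx":0,"wy":0,"wz":0}

```text
time: 6.7
ee_pos: [0.5363, 0.2167, 0.1421]
ee_rot: [2.425, -1.992, -0.003]
contact_force: [-0.2, -1.1, -0.9]
grip_width: 0.0498
gripper_force: 0.0
```

>>> apply_moves:
  commands:
    - {"x":0,"y":0,"z":0.01,"wx":0,"wy":0,"wz":0}
    - {"x":0,"y":0,"z":0.03,"wx":0,"wy":0,"wz":0}
    - {"x":0,"y":0,"z":0.05,"wx":0,"wy":0,"wz":0}
    - {"x":0,"y":0,"z":0.06,"wx":0,"wy":0,"wz":0}
    - {"x":0,"y":0,"z":0.06,"wx":0,"wy":0,"wz":0}

```text
time: 7.12
ee_pos: [0.5376, 0.2106, 0.0828]
ee_rot: [2.417, -1.999, -0.002]
contact_force: [-0.2, -0.3, 0.6]
grip_width: 0.05
gripper_force: 0.0
```

>>> apply_moves:
  commands:
    - {"x":0,"y":0,"z":0,"wx":0,"wy":0,"wz":0}
    - {"x":0,"y":0,"z":0,"wx":0,"wy":0,"wz":0}
    - {"x":0,"y":0,"z":0,"wx":0,"wy":0,"wz":0}
    - {"x":0,"y":0,"z":0,"wx":0,"wy":0,"wz":0}
    - {"x":0,"y":0,"z":0,"wx":0,"wy":0,"wz":0}
  claw: 0.008

```text
time: 7.53
ee_pos: [0.5397, 0.2122, 0.0867]
ee_rot: [-2.42, 1.999, -0.002]
contact_force: [0.1, -0.7, 4.9]
grip_width: 0.0103
gripper_force: 58.4
```

>>> apply_moves:
  commands:
    - {"x":0,"y":0.002,"z":0,"wx":0,"wy":0,"wz":-1.1}
    - {"x":0.0002,"y":0.005,"z":0,"wx":0,"wy":0,"wz":-2.8}
    - {"x":0.0004,"y":0.0089,"z":0,"wx":0,"wy":0,"wz":-5}
    - {"x":0.0004,"y":0.0089,"z":0,"wx":0,"wy":0,"wz":-5}
    - {"x":0.0004,"y":0.0089,"z":0,"wx":0,"wy":0,"wz":-5}

```text
time: 7.95
ee_pos: [0.5313, 0.2102, 0.0866]
ee_rot: [-2.505, 1.891, -0.003]
contact_force: [1.6, -0.9, 6.6]
grip_width: 0.01
gripper_force: 58.9
```

Run:
```python
from h import *
p,R=now(); print(p,np.degrees(np.arctan2(R[1,1],R[0,1])))
d=p[:2]-[.5585,.1125]; print(np.hypot(*d),np.degrees(np.arctan2(d[1],d[0])))
```

```text
[0.53131357 0.2102178  0.08662457] -164.09560066049355
0.10142914206547748 105.54729241569328
```

>>> apply_moves:
  commands:
    - {"x":0,"y":0,"z":0,"wx":0,"wy":0,"wz":0}
    - {"x":0,"y":0,"z":0,"wx":0,"wy":0,"wz":0}
    - {"x":0,"y":0,"z":0,"wx":0,"wy":0,"wz":0}
    - {"x":0,"y":0,"z":-0.02,"wx":0,"wy":0,"wz":0}
    - {"x":0,"y":0,"z":-0.06,"wx":0,"wy":0,"wz":0}
  claw: 0.05

```text
time: 8.37
ee_pos: [0.5267, 0.2079, 0.1402]
ee_rot: [2.495, -1.888, -0.008]
contact_force: [1.3, 1.0, -0.7]
grip_width: 0.05
gripper_force: 0.0
```

>>> apply_moves:
  commands:
    - {"x":0.02,"y":-0.003,"z":-0.03,"wx":0,"wy":0,"wz":1}
    - {"x":0.06,"y":-0.01,"z":-0.054,"wx":0,"wy":0,"wz":3}
    - {"x":0.1,"y":-0.015,"z":-0.054,"wx":0,"wy":0,"wz":5}
    - {"x":0.14,"y":-0.02,"z":-0.054,"wx":0,"wy":0,"wz":5}
    - {"x":0.161,"y":-0.023,"z":-0.054,"wx":0,"wy":0,"wz":5}

```text
time: 8.78
ee_pos: [0.5969, 0.0585, 0.1993]
ee_rot: [-2.42, 2.004, 0.0]
contact_force: [0.3, 0.7, -0.5]
grip_width: 0.0502
gripper_force: 0.0
```

>>> apply_moves:
  commands:
    - {"x":0,"y":0,"z":0,"wx":0,"wy":0,"wz":0}
    - {"x":0,"y":0,"z":0,"wx":0,"wy":0,"wz":0}
    - {"x":0,"y":0,"z":0,"wx":0,"wy":0,"wz":0}

```text
time: 9.03
ee_pos: [0.5959, 0.0615, 0.1985]
ee_rot: [2.421, -2.001, -0.002]
contact_force: [1.0, 0.4, 0.2]
grip_width: 0.05
gripper_force: 0.0
```

Run:
```python
from h import *
C=cam("wrist"); im=snap("wrist","w7"); p,R=now(); print(p,np.degrees(np.arctan2(R[1,1],R[0,1])))
def blobs(im):
    m=(im.max(2)<75).astype(np.uint8); n,l,st,ce=cv2.connectedComponentsWithStats(m)
    for i in range(1,n):
        if 25<st[i,4]<3000 and 250<ce[i][0]<380: print(st[i],np.round(ce[i],1), np.round(cv2.minAreaRect(np.argwhere(l==i)[:,::-1].astype(np.float32)),1).tolist() if 0 else "")
blobs(im)
# per-row grey profile of lug face & receiver face, old vs new
for f in("w6","w7"):
    g=cv2.imread(f"pics/{f}.png").max(2)
    for v in (214,217,252,256): print(f,v,"".join("#" if x<70 else ("+" if x<100 else ".") for x in g[v,290:365]))
```

```text
[0.59585705 0.06201136 0.19865359] -169.0872128119598
[277  86 136 144 851] [331.2 179.6] 
[337  90   9  10  70] [341.2  94.7] 
[365 110   4  63  98] [366.7 141.3] 
[335 181   9   9  63] [339.3 185. ] 
[375 180   9  10  68] [379.1 184.8] 
[327 207  62  16 572] [355.  212.4] 
[332 242  51  19 678] [354.7 250.5] 
[294 312  11  11  84] [298.8 317. ] 
[345 346   9  10  79] [349.2 350.3] 
w6 214 ..........####################################################++++++++++++#
w6 217 .........####################+++++++++++++++++##################+++++++....
w6 252 .....+###########+++++++++++++++++++++############+........................
w6 256 ....+###############++++++...++++++###############+........................
w7 214 +.#+++###..........+++......+++++++++#########################+++++++++####
w7 217 +###..........................+++++++######################################
w7 252 .........................................+################++++....++++++++#
w7 256 ..........................................#################################
```

```bash
cat > m.py <<'E'
from h import *
def measure(im,C):
    m=(im.max(2)<75).astype(np.uint8); n,l,st,ce=cv2.connectedComponentsWithStats(m); out={}
    w=lambda u,v,z: ray("wrist",u,v,z,C)[:2]
    B=[i for i in range(1,n) if 400<st[i,4]<900 and 200<ce[i][1]<270 and 40<st[i,2]<70]
    for i,nm in zip(sorted(B,key=lambda i:ce[i][1]),("eye","rec")):
        b=(l==i).astype(np.uint8); hull=cv2.convexHull(np.argwhere(b)[:,::-1].astype(np.int32)); f=np.zeros_like(b); cv2.fillConvexPoly(f,hull,1)
        er=cv2.erode(f,np.ones((3,3))); hole=er&(1-b); k,L,S,Ce=cv2.connectedComponentsWithStats(hole); j=1+np.argmax(S[1:,4])
        ap=cv2.approxPolyDP(hull,3,True)[:,0]
        bot=sorted(ap.tolist(),key=lambda q:-q[1])[:2]
        out[nm]=(w(*Ce[j],.075),S[j].tolist(),(w(*bot[0],.095)+w(*bot[1],.095))/2,np.linalg.norm(w(*bot[0],.095)-w(*bot[1],.095)),ap.tolist())
    return out
if __name__=="__main__":
    import pickle
    C6=pickle.load(open("C6.pkl","rb")); C7=cam("wrist")
    for f,C in(("w6",C6),("w7",C7)):
        o=measure(cv2.imread(f"pics/{f}.png"),C)
        u=np.array([-.188,.982]); nn=np.array([u[1],-u[0]])
        for k in o: print(f,k,o[k])
        print("hole off mm",(o["eye"][0]-o["rec"][0])@nn*1e3,"edge off",(o["eye"][2]-o["rec"][2])@nn*1e3)
E
python3 m.py
```

```text
w6 eye (array([0.56760818, 0.03613554]), [319, 215, 16, 5, 59], array([0.56794746, 0.03566362]), np.float64(0.03851988374929272), [[356, 225], [298, 220], [301, 209], [351, 213]])
w6 rec (array([0.56901174, 0.06451984]), [308, 250, 19, 8, 110], array([0.56933874, 0.06380772]), np.float64(0.03278142761539983), [[341, 262], [293, 261], [297, 246], [338, 246]])
hole off mm -6.714542904385729 edge off -6.657325587839902
w7 eye (array([0.58151552, 0.04423518]), [329, 218, 41, 4, 87], array([0.57506335, 0.03865576]), np.float64(0.03940312563123829), [[388, 217], [328, 222], [327, 214], [328, 207], [379, 207]])
w7 rec (array([0.56927491, 0.06513202]), [346, 246, 19, 8, 110], array([0.56965029, 0.06557718]), np.float64(0.033876845111181275), [[332, 242], [373, 242], [382, 258], [332, 260]])
hole off mm 8.091673134587577 edge off 0.25440658303107955
```

The eye hole is now within about 0.25 mm of the axis. Next I'll go behind the knob with the fingers shut.

Run:
```python
from h import *
p,R=now()
print(ray("top",425,228,.01))
plan(p,R,[((.605,-.10,.2),190.8),((.6109,-.1545,.16),190.8),((.6109,-.1545,.08),190.8)])
```

```text
[ 0.55485905 -0.20741561  0.01      ]
mm [160.8  21.7  -1.4] w [0.06 0.01 0.11]
mm [54.6  4.4 40. ] w [0. 0. 0.]
mm [ 0.  0. 80.] w [0. 0. 0.]
```

>>> apply_moves:
  commands:
    - {"x":0.04,"y":0.005,"z":0,"wx":0,"wy":0,"wz":0}
    - {"x":0.08,"y":0.011,"z":0,"wx":0,"wy":0,"wz":0}
    - {"x":0.12,"y":0.016,"z":0,"wx":0,"wy":0,"wz":0}
    - {"x":0.16,"y":0.0215,"z":0,"wx":0,"wy":0,"wz":0}
    - {"x":0.161,"y":0.0217,"z":-0.0014,"wx":0,"wy":0,"wz":0}
  claw: 0

```text
time: 9.5
ee_pos: [0.6049, -0.1049, 0.2]
ee_rot: [2.417, -2.005, -0.001]
contact_force: [0.3, 0.2, -0.3]
grip_width: -0.0002
gripper_force: 0.0
```

>>> apply_moves:
  commands:
    - {"x":0.02,"y":0.002,"z":0.01,"wx":0,"wy":0,"wz":0}
    - {"x":0.04,"y":0.003,"z":0.025,"wx":0,"wy":0,"wz":0}
    - {"x":0.0546,"y":0.0044,"z":0.04,"wx":0,"wy":0,"wz":0}
    - {"x":0.0546,"y":0.0044,"z":0.04,"wx":0,"wy":0,"wz":0}

```text
time: 9.83
ee_pos: [0.6095, -0.1558, 0.1569]
ee_rot: [2.418, -2.001, -0.009]
contact_force: [-0.8, 0.8, -0.6]
grip_width: 0.0
gripper_force: 0.0
```

Run:
```python
from h import *
p,R=now(); print(p,np.degrees(np.arctan2(R[1,1],R[0,1])),bot.state()["grip_width"])
im=snap("top","t8")
plan(p,R,[((.6109,-.1545,.08),190.8)])
C=cam("wrist"); w=snap("wrist","w8"); m=(w.max(2)<70).astype(np.uint8); n,l,st,ce=cv2.connectedComponentsWithStats(m)
for i in range(1,n):
    if 150<st[i,4]: print(st[i],np.round(ce[i],1))
print(proj("wrist",(.6025,-.114,.075),C))
```

```text
[ 0.60954856 -0.15578455  0.1568581 ] -169.2158821597927 1.7497607796718417e-05
mm [-0.8 -2.1 76.8] w [ 0.36  0.13 -0.02]
[   6    0  138  221 1569] [ 98.1 165.2]
[445 175  20  25 328] [455.5 186.9]
[    0   256   640   224 78223] [282.  406.7]
(np.float64(319.6061992562732), np.float64(317.60134552008816))
```

>>> apply_moves:
  commands:
    - {"x":0,"y":0,"z":0.02,"wx":0,"wy":0,"wz":0}
    - {"x":0,"y":0,"z":0.04,"wx":0,"wy":0,"wz":0}
    - {"x":0,"y":0,"z":0.06,"wx":0,"wy":0,"wz":0}
    - {"x":0,"y":0,"z":0.078,"wx":0,"wy":0,"wz":0}
    - {"x":0,"y":0,"z":0.078,"wx":0,"wy":0,"wz":0}

```text
time: 10.35
ee_pos: [0.6097, -0.1534, 0.0798]
ee_rot: [2.421, -1.997, -0.008]
contact_force: [-0.4, 0.0, -0.3]
grip_width: 0.0001
gripper_force: 0.0
```

>>> apply_moves:
  commands:
    - {"x":-0.004,"y":-0.001,"z":0,"wx":0,"wy":0,"wz":0}
    - {"x":-0.008,"y":-0.001,"z":0,"wx":0,"wy":0,"wz":0}
    - {"x":-0.012,"y":-0.001,"z":0,"wx":0,"wy":0,"wz":0}
    - {"x":-0.016,"y":-0.001,"z":0,"wx":0,"wy":0,"wz":0}
    - {"x":-0.02,"y":-0.001,"z":0,"wx":0,"wy":0,"wz":0}

```text
time: 10.77
ee_pos: [0.6091, -0.1348, 0.0838]
ee_rot: [-2.421, 2.0, -0.003]
contact_force: [0.9, -0.1, -0.4]
grip_width: -0.0001
gripper_force: 0.0
```

```bash
cat >> h.py <<'E'
A=np.array([.5885,-.0376]); U=np.array([-.188,.982])
def sax():
    s=bot.state(); d=s["ee_pos"][:2]-A; print("t",s["time"],"s",d@U-.156,"lat",d@[U[1],-U[0]],"z",s["ee_pos"][2],"F along",s["contact_force"][:2]@U,s["contact_force"])
E
python3 -c "
from h import *
sax()"
```

```text
t 10.7667 s -0.2553494665519739 lat 0.0019367856866900242 z 0.08379917966444052 F along -0.3109929849484895 [ 0.89533301 -0.14528552 -0.36473962]
```

>>> apply_moves:
  commands:
    - {"x":-0.003,"y":0.002,"z":0.002,"wx":0,"wy":0,"wz":0}
    - {"x":-0.006,"y":0.002,"z":0.002,"wx":0,"wy":0,"wz":0}
    - {"x":-0.009,"y":0.002,"z":0.002,"wx":0,"wy":0,"wz":0}
    - {"x":-0.012,"y":0.002,"z":0.002,"wx":0,"wy":0,"wz":0}
    - {"x":-0.015,"y":0.002,"z":0.002,"wx":0,"wy":0,"wz":0}

```text
time: 11.18
ee_pos: [0.6039, -0.1212, 0.0807]
ee_rot: [2.422, -2.001, 0.001]
contact_force: [-0.0, -1.5, 0.5]
grip_width: 0.0
gripper_force: 0.7
```

>>> apply_moves:
  commands:
    - {"x":-0.002,"y":0,"z":0,"wx":0,"wy":0,"wz":0}
    - {"x":-0.004,"y":0,"z":0,"wx":0,"wy":0,"wz":0}
    - {"x":-0.006,"y":0,"z":0,"wx":0,"wy":0,"wz":0}
    - {"x":-0.008,"y":0,"z":0,"wx":0,"wy":0,"wz":0}

```text
time: 11.52
ee_pos: [0.6025, -0.1134, 0.0807]
ee_rot: [-2.422, 2.001, -0.001]
contact_force: [-0.4, -1.9, 1.4]
grip_width: 0.0
gripper_force: 1.2
```

```bash
python3 -c "
from h import *
sax()
im=snap('top','t9')
for f in ('t5','t9'):
    c=cv2.imread(f'pics/{f}.png')[190:225,370:400].max(2); ys,xs=np.nonzero(c<60); print(f,len(xs),xs.mean()+370,ys.mean()+190,xs.min()+370)
"
```

```text
t 11.5167 s -0.23309539476022728 lat -0.0004867991039397765 z 0.08074897451928424 F along -1.8181571127437706 [-0.40907004 -1.92979866  1.39982126]
t5 35 387.9428571428571 205.0 385
t9 247 390.6842105263158 210.76518218623482 380
```

>>> apply_moves:
  commands:
    - {"x":-0.001,"y":0,"z":0,"wx":0,"wy":0,"wz":0}
    - {"x":-0.002,"y":0,"z":0,"wx":0,"wy":0,"wz":0}
    - {"x":-0.003,"y":0,"z":0,"wx":0,"wy":0,"wz":0}
    - {"x":-0.004,"y":0,"z":0,"wx":0,"wy":0,"wz":0}

```text
time: 11.9
ee_pos: [0.6017, -0.1095, 0.0807]
ee_rot: [-2.422, 2.001, -0.001]
contact_force: [1.0, -3.2, 2.1]
grip_width: -0.0002
gripper_force: 1.4
```

>>> apply_moves:
  commands:
    - {"x":-0.001,"y":0,"z":0,"wx":0,"wy":0,"wz":0}
    - {"x":-0.002,"y":0,"z":0,"wx":0,"wy":0,"wz":0}
    - {"x":-0.003,"y":0,"z":0,"wx":0,"wy":0,"wz":0}
    - {"x":-0.004,"y":0,"z":0,"wx":0,"wy":0,"wz":0}

```text
time: 12.23
ee_pos: [0.601, -0.1056, 0.0808]
ee_rot: [2.422, -2.001, 0.001]
contact_force: [1.6, -3.4, 2.5]
grip_width: 0.0001
gripper_force: 2.0
```

>>> apply_moves:
  commands:
    - {"x":-0.001,"y":0,"z":0,"wx":0,"wy":0,"wz":0}
    - {"x":-0.002,"y":0,"z":0,"wx":0,"wy":0,"wz":0}
    - {"x":-0.003,"y":0,"z":0,"wx":0,"wy":0,"wz":0}

```text
time: 12.48
ee_pos: [0.6005, -0.1027, 0.0809]
ee_rot: [-2.422, 2.001, -0.001]
contact_force: [0.3, -5.4, 3.2]
grip_width: -0.0002
gripper_force: 2.5
```

>>> apply_moves:
  commands:
    - {"x":-0.001,"y":0,"z":0,"wx":0,"wy":0,"wz":0}
    - {"x":-0.002,"y":0,"z":0,"wx":0,"wy":0,"wz":0}
    - {"x":-0.003,"y":0,"z":0,"wx":0,"wy":0,"wz":0}

```text
time: 12.73
ee_pos: [0.6, -0.0997, 0.081]
ee_rot: [-2.422, 2.001, -0.002]
contact_force: [1.5, -5.4, 3.9]
grip_width: 0.0001
gripper_force: 2.7
```

>>> apply_moves:
  commands:
    - {"x":-0.001,"y":0,"z":0,"wx":0,"wy":0,"wz":0}
    - {"x":-0.002,"y":0,"z":0,"wx":0,"wy":0,"wz":0}
    - {"x":-0.003,"y":0,"z":0,"wx":0,"wy":0,"wz":0}

```text
time: 12.98
ee_pos: [0.5995, -0.0968, 0.0811]
ee_rot: [-2.422, 2.001, -0.002]
contact_force: [0.9, -5.6, 4.6]
grip_width: 0.0003
gripper_force: 2.7
```

```bash
python3 -c "
from h import *
sax()"
```

```text
t 12.9833 s -0.2162411574090523 lat -0.00029941013657070956 z 0.08106594844827836 F along -5.653732820227911 [ 0.91972998 -5.58128675  4.64856208]
```

>>> apply_moves:
  commands:
    - {"x":-0.0015,"y":0,"z":0,"wx":0,"wy":0,"wz":0}
    - {"x":-0.003,"y":0,"z":0,"wx":0,"wy":0,"wz":0}
    - {"x":-0.0045,"y":0,"z":0,"wx":0,"wy":0,"wz":0}
    - {"x":-0.006,"y":0,"z":0,"wx":0,"wy":0,"wz":0}

```text
time: 13.32
ee_pos: [0.5985, -0.0909, 0.0811]
ee_rot: [-2.422, 2.001, -0.002]
contact_force: [1.4, -5.4, 4.6]
grip_width: -0.0002
gripper_force: 2.7
```

>>> apply_moves:
  commands:
    - {"x":-0.0015,"y":0,"z":0,"wx":0,"wy":0,"wz":0}
    - {"x":-0.003,"y":0,"z":0,"wx":0,"wy":0,"wz":0}
    - {"x":-0.0045,"y":0,"z":0,"wx":0,"wy":0,"wz":0}

```text
time: 13.57
ee_pos: [0.5965, -0.0856, 0.08]
ee_rot: [-2.421, 2.002, 0.002]
contact_force: [0.6, 0.0, 0.7]
grip_width: 0.0002
gripper_force: 0.6
```

>>> apply_moves:
  commands:
    - {"x":-0.001,"y":0,"z":0,"wx":0,"wy":0,"wz":0}
    - {"x":-0.002,"y":0,"z":0,"wx":0,"wy":0,"wz":0}
    - {"x":-0.003,"y":0,"z":0,"wx":0,"wy":0,"wz":0}

```text
time: 13.82
ee_pos: [0.5961, -0.0828, 0.08]
ee_rot: [2.421, -2.001, -0.002]
contact_force: [-0.0, -0.6, 0.0]
grip_width: -0.0004
gripper_force: 0.3
```

```bash
python3 -c "
from h import *
sax()"
```

```text
t 13.8167 s -0.20185481801470279 lat -0.0010871202462363226 z 0.07998084116583186 F along -0.6347299746398009 [-0.01819883 -0.64984863  0.04414726]
```

>>> apply_moves:
  commands:
    - {"x":-0.001,"y":0,"z":0,"wx":0,"wy":0,"wz":0}
    - {"x":-0.002,"y":0,"z":0,"wx":0,"wy":0,"wz":0}
    - {"x":-0.003,"y":0,"z":0,"wx":0,"wy":0,"wz":0}

```text
time: 14.07
ee_pos: [0.5957, -0.0802, 0.0802]
ee_rot: [2.422, -2.001, -0.001]
contact_force: [-0.1, -1.0, -1.2]
grip_width: -0.0001
gripper_force: 0.2
```

>>> apply_moves:
  commands:
    - {"x":-0.001,"y":0,"z":0,"wx":0,"wy":0,"wz":0}
    - {"x":-0.002,"y":0,"z":0,"wx":0,"wy":0,"wz":0}
    - {"x":-0.003,"y":0,"z":0,"wx":0,"wy":0,"wz":0}

```text
time: 14.32
ee_pos: [0.5953, -0.0774, 0.0805]
ee_rot: [2.422, -2.001, -0.0]
contact_force: [0.1, -0.7, 0.4]
grip_width: -0.0
gripper_force: 0.2
```

>>> apply_moves:
  commands:
    - {"x":0.015,"y":0,"z":0,"wx":0,"wy":0,"wz":0}
    - {"x":0.025,"y":0,"z":-0.03,"wx":0,"wy":0,"wz":0}
    - {"x":0.025,"y":0,"z":-0.07,"wx":0,"wy":0,"wz":0}
    - {"x":0.01,"y":0,"z":-0.11,"wx":0,"wy":0,"wz":0}
    - {"x":-0.02,"y":0,"z":-0.12,"wx":0,"wy":0,"wz":0}

```text
time: 14.73
ee_pos: [0.5951, -0.0597, 0.2074]
ee_rot: [-2.414, 2.0, -0.015]
contact_force: [1.3, 0.2, 0.8]
grip_width: 0.0001
gripper_force: 0.0
```

>>> apply_moves:
  commands:
    - {"x":-0.03,"y":0,"z":0,"wx":0,"wy":0,"wz":0}
    - {"x":-0.065,"y":0,"z":0,"wx":0,"wy":0,"wz":0}
    - {"x":-0.09,"y":0,"z":0,"wx":0,"wy":0,"wz":0}
    - {"x":-0.09,"y":0,"z":0,"wx":0,"wy":0,"wz":0}
    - {"x":-0.09,"y":0,"z":0,"wx":0,"wy":0,"wz":0}

```text
time: 15.15
ee_pos: [0.5744, 0.0319, 0.2008]
ee_rot: [-2.424, 1.998, -0.0]
contact_force: [0.5, 0.0, 0.2]
grip_width: -0.0003
gripper_force: 0.0
```

Run:
```python
from m import *
sax(); C=cam("wrist"); im=snap("wrist","w10")
m=(im.max(2)<70).astype(np.uint8); n,l,st,ce=cv2.connectedComponentsWithStats(m)
for i in range(1,n):
    if 25<st[i,4]<3000 and 250<ce[i][0]<390:
        q=ray("wrist",*ce[i],.075,C)[:2]-A; print(st[i],np.round(ce[i],1),"s",q@U-.156,"lat",q@[U[1],-U[0]])
for s,z in ((-.175,.075),(-.165,.075),(-.092,.088),(-.08,.095),(-.052,.095)): print(s,proj("wrist",[*(A+U*(s+.156)),z],C))
```

```text
t 15.15 s -0.08510798063366501 lat -0.0007536493978853084 z 0.20082252495359632 F along -0.0969984436226515 [5.18217040e-01 4.34174975e-04 1.76687429e-01]
[302  87  37  19 664] [320.  96.] s -0.18179703114710513 lat -0.00016563295178700747
[296 217   9   9  61] [300.2 220.7] s -0.09796752803396225 lat 0.01370111075427544
[334 217   9   9  61] [338.2 221.3] s -0.09761706891752889 lat -0.013705751031297272
[247 232  50  26  82] [273.5 240.5] s -0.0830223560307138 lat 0.03341855906497799
[341 232  54  30  99] [365.  241.7] s -0.08234769605582437 lat -0.03367712322766588
[291 237  56  16 647] [318.4 245.8] s -0.07908363029589224 lat 0.00048792320349043926
[326 271   8  12  49] [329.6 275.4] s -0.05567224461562888 lat -0.008050951178064855
-0.175 (np.float64(319.67281622091195), np.float64(107.06435403838836))
-0.165 (np.float64(319.60515501532706), np.float64(122.99110358700592))
-0.092 (np.float64(319.18505854094656), np.float64(233.5224261637982))
-0.08 (np.float64(319.12895368762076), np.float64(253.2472259418034))
-0.052 (np.float64(318.96614754012205), np.float64(290.99810153107944))
```

The knob, at (320,96), is on the axis and about 10 mm short of home, with the nose already in the receiver. I'll go back and finish the push.

>>> apply_moves:
  commands:
    - {"x":0.03,"y":0,"z":0,"wx":0,"wy":0,"wz":0}
    - {"x":0.07,"y":0,"z":0,"wx":0,"wy":0,"wz":0}
    - {"x":0.11,"y":0,"z":0,"wx":0,"wy":0,"wz":0}
    - {"x":0.135,"y":0,"z":0,"wx":0,"wy":0,"wz":0}
    - {"x":0.135,"y":0,"z":0.02,"wx":0,"wy":0,"wz":0}

```text
time: 15.62
ee_pos: [0.6031, -0.1079, 0.184]
ee_rot: [-2.413, 2.005, -0.012]
contact_force: [0.8, 0.6, -0.1]
grip_width: 0.0
gripper_force: 0.0
```

>>> apply_moves:
  commands:
    - {"x":0,"y":0,"z":0.02,"wx":0,"wy":0,"wz":0}
    - {"x":0,"y":0,"z":0.05,"wx":0,"wy":0,"wz":0}
    - {"x":0,"y":0,"z":0.08,"wx":0,"wy":0,"wz":0}
    - {"x":0,"y":0,"z":0.1,"wx":0,"wy":0,"wz":0}
    - {"x":0,"y":0,"z":0.1,"wx":0,"wy":0,"wz":0}

```text
time: 16.03
ee_pos: [0.5966, -0.1035, 0.0754]
ee_rot: [2.414, -2.001, -0.013]
contact_force: [-1.0, 0.1, -0.7]
grip_width: 0.0003
gripper_force: 0.0
```

>>> apply_moves:
  commands:
    - {"x":-0.005,"y":0,"z":0,"wx":0,"wy":0,"wz":0}
    - {"x":-0.01,"y":0,"z":0,"wx":0,"wy":0,"wz":0}
    - {"x":-0.015,"y":0,"z":0,"wx":0,"wy":0,"wz":0}
    - {"x":-0.02,"y":0,"z":0,"wx":0,"wy":0,"wz":0}
    - {"x":-0.023,"y":0,"z":0,"wx":0,"wy":0,"wz":0}

```text
time: 16.45
ee_pos: [0.5963, -0.0785, 0.082]
ee_rot: [-2.421, 1.999, -0.003]
contact_force: [1.0, -0.8, -0.0]
grip_width: -0.0
gripper_force: 0.0
```

```bash
python3 -c "
from h import *
sax()"
```

```text
t 16.45 s -0.1976370734624274 lat 1.1471463596598487e-05 z 0.08203278856584523 F along -0.9277996114396584 [ 0.9773713  -0.75769227 -0.02004268]
```

>>> apply_moves:
  commands:
    - {"x":-0.0015,"y":0,"z":0,"wx":0,"wy":0,"wz":0}
    - {"x":-0.003,"y":0,"z":0,"wx":0,"wy":0,"wz":0}
    - {"x":-0.0045,"y":0,"z":0,"wx":0,"wy":0,"wz":0}

```text
time: 16.7
ee_pos: [0.5954, -0.075, 0.0812]
ee_rot: [-2.422, 2.0, -0.002]
contact_force: [0.5, -0.9, 1.0]
grip_width: -0.0002
gripper_force: 0.7
```

>>> apply_moves:
  commands:
    - {"x":-0.001,"y":0,"z":0,"wx":0,"wy":0,"wz":0}
    - {"x":-0.002,"y":0,"z":0,"wx":0,"wy":0,"wz":0}
    - {"x":-0.003,"y":0,"z":0,"wx":0,"wy":0,"wz":0}

```text
time: 16.95
ee_pos: [0.5944, -0.0721, 0.0805]
ee_rot: [-2.422, 2.001, -0.0]
contact_force: [-0.4, -1.1, 1.4]
grip_width: -0.0002
gripper_force: 0.6
```

>>> apply_moves:
  commands:
    - {"x":-0.001,"y":0,"z":0,"wx":0,"wy":0,"wz":0}
    - {"x":-0.002,"y":0,"z":0,"wx":0,"wy":0,"wz":0}

```text
time: 17.12
ee_pos: [0.5939, -0.0701, 0.0805]
ee_rot: [2.422, -2.001, -0.0]
contact_force: [0.2, -1.5, 1.8]
grip_width: 0.0001
gripper_force: 0.6
```

>>> apply_moves:
  commands:
    - {"x":-0.0008,"y":0,"z":0,"wx":0,"wy":0,"wz":0}
    - {"x":-0.0016,"y":0,"z":0,"wx":0,"wy":0,"wz":0}

```text
time: 17.28
ee_pos: [0.5936, -0.0685, 0.0805]
ee_rot: [2.422, -2.001, -0.0]
contact_force: [0.8, -0.8, 2.4]
grip_width: 0.0001
gripper_force: 0.6
```

>>> apply_moves:
  commands:
    - {"x":-0.0008,"y":0,"z":0,"wx":0,"wy":0,"wz":0}
    - {"x":-0.0016,"y":0,"z":0,"wx":0,"wy":0,"wz":0}

```text
time: 17.45
ee_pos: [0.5933, -0.0669, 0.0805]
ee_rot: [2.422, -2.001, -0.0]
contact_force: [-0.6, 0.0, 1.0]
grip_width: 0.0001
gripper_force: 0.5
```

>>> apply_moves:
  commands:
    - {"x":-0.0007,"y":0,"z":0,"wx":0,"wy":0,"wz":0}
    - {"x":-0.0014,"y":0,"z":0,"wx":0,"wy":0,"wz":0}

```text
time: 17.62
ee_pos: [0.5932, -0.0661, 0.0805]
ee_rot: [2.422, -2.0, 0.001]
contact_force: [2.1, -5.9, -0.9]
grip_width: -0.0002
gripper_force: 3.4
```

>>> apply_moves:
  commands:
    - {"x":-0.0007,"y":0,"z":0,"wx":0,"wy":0,"wz":0}
    - {"x":-0.0014,"y":0,"z":0,"wx":0,"wy":0,"wz":0}

```text
time: 17.78
ee_pos: [0.5932, -0.066, 0.0805]
ee_rot: [2.421, -2.0, 0.003]
contact_force: [2.2, -11.5, -2.7]
grip_width: -0.0
gripper_force: 6.1
```

A hard stop at the expected home position. I'll retreat and verify.

>>> apply_moves:
  commands:
    - {"x":0.015,"y":0,"z":0,"wx":0,"wy":0,"wz":0}
    - {"x":0.025,"y":0,"z":-0.03,"wx":0,"wy":0,"wz":0}
    - {"x":0.025,"y":0,"z":-0.07,"wx":0,"wy":0,"wz":0}
    - {"x":0.01,"y":0,"z":-0.11,"wx":0,"wy":0,"wz":0}
    - {"x":-0.02,"y":0,"z":-0.12,"wx":0,"wy":0,"wz":0}

```text
time: 18.2
ee_pos: [0.5923, -0.0461, 0.207]
ee_rot: [-2.413, 2.0, -0.014]
contact_force: [1.2, 1.2, 1.3]
grip_width: 0.0003
gripper_force: 0.0
```

>>> apply_moves:
  commands:
    - {"x":-0.03,"y":0,"z":0,"wx":0,"wy":0,"wz":0}
    - {"x":-0.065,"y":0,"z":0,"wx":0,"wy":0,"wz":0}
    - {"x":-0.08,"y":0,"z":0,"wx":0,"wy":0,"wz":0}
    - {"x":-0.08,"y":0,"z":0,"wx":0,"wy":0,"wz":0}
    - {"x":-0.08,"y":0,"z":0,"wx":0,"wy":0,"wz":0}

```text
time: 18.62
ee_pos: [0.5737, 0.035, 0.2005]
ee_rot: [2.424, -1.999, -0.001]
contact_force: [-0.7, 0.9, -0.1]
grip_width: 0.0002
gripper_force: 0.0
```

Run:
```python
from m import *
sax(); C=cam("wrist"); im=snap("wrist","w11")
m=(im.max(2)<70).astype(np.uint8); n,l,st,ce=cv2.connectedComponentsWithStats(m)
for i in range(1,n):
    if 25<st[i,4]<3000 and 250<ce[i][0]<390:
        q=ray("wrist",*ce[i],.075,C)[:2]-A; print(st[i],np.round(ce[i],1),"s",q@U-.156,"lat",q@[U[1],-U[0]])
# column profile along pin axis: gap between knob and guide?
g=im.max(2); u,v=proj("wrist",[*(A+U*(-.165+.156)),.075],C); print(u,v)
for du in(-8,-3,0,3,8): print("".join("#" if x<60 else "+" if x<120 else "." for x in g[int(v)-45:int(v)+40,int(u)+du]))
```

```text
t 18.6167 s -0.08195667739736245 lat -0.0009249889795119939 z 0.2004771932477516 F along 0.9764912160925694 [-0.65455251  0.86907876 -0.13446829]
[302 101  37  18 614] [320.2 109.2] s -0.17043709599463167 lat -0.000719662457406703
[301 203  36   2  37] [318.7 204. ] s -0.10709612383171646 lat 0.00010077883639145191
[296 213   8   9  60] [299.5 216.8] s -0.09777304336874994 lat 0.013835217746419206
[334 213   8   9  59] [337.6 216.9] s -0.09770248433486764 lat -0.013493618112032263
[255 228  44  20  73] [276.6 235. ] s -0.08411491371544849 lat 0.030654805997824556
[339 229  55  28  95] [363.6 237.5] s -0.08237129963392475 lat -0.032741137504349774
[290 234  57  15 644] [317.8 241.8] s -0.07900337179100897 lat 0.0006542389881865028
319.12531978945725 117.91799189838495
.............................##################...........................+++++++++++
............................+#################+......................................
.............................#################+......................................
............................+#################+......................................
.............................##################...........................+++++++++++
```

```bash
python3 -c "
from h import *
print(bot.close_job())"
```

```text
the job is handed in; nothing more can be done
None
```

I turned the ring until the eye lug lined up (about 0.25 mm off the pin axis) and pushed the pin through the eye into the lug behind it until it stopped hard at about 12 N. The last view measured the knob fully home against the guide, and I handed the job in at about 19 s with the arm clear; no verdict came back.

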